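# Index the rotary table by one hole

### The job

The steel ring on the indexing table is to be punched at its next station. With the fingertips, press the black plunger knob on the table's arm down until the pin is clear of its hole, and keeping it down turn the table by it one hole (an eighth of a turn) anticlockwise as seen from above; then let go, so that the plunger springs fully out again and locks the table in that next hole. Grasp and lift nothing: the ring stays seated on the table, and everything else on the bench stays where it is.

Things in the scene. Friction and masses are not known exactly. Their poses are not given: they have to be found in the camera images.
- knob_top (a point): centre of the flat top of the black plunger knob (40 mm across, 12 mm thick), 112 mm above the bench when out. It stands at the end of a blue two-bar arm, 122 mm from the turning axis, and goes round with the faceplate. Pressing down takes 6 N at first, 11.6 N at the end of its 14 mm travel; friction of the pressing fingertips is enough to drag it round. The ring and centre stub reach 96 and 104 mm.
- plunger (a joint): plunger travel, m: 0 = fully out (up, pin in a hole, table locked), grows as the knob is pressed, 0.014 = stop. The brass pin at its foot points up into the holes of the fixed index ring from below; it is clear of its hole from about 8.5 mm of travel. Let go between holes, it rests under the ring and snaps out when the table is turned to a hole.
- faceplate (a joint): angle of the faceplate with its arm and plunger, rad: 0 = centred on the hole where it starts, positive = anticlockwise seen from above. Eight holes 0.785 rad (45 degrees) apart: the next is at 0.785. Play in a hole about +-0.017. Turning takes about 0.12 N m (1 N at the knob) with the pin clear; it stays where it is left.
- table_axis (a point): point on the vertical turning axis at the faceplate's top face (140 mm diameter, 78 mm above the bench). Its axes are those of the fixed base: with the table at 0 the knob lies 122 mm along its -x axis. The base is a blue pedestal under a fixed steel index ring, 210 mm diameter, top 57 mm above the bench, with eight square holes.
- next_hole (a point): centre of the mouth of the next index hole (12 mm wide) in the fixed index ring, on its top face 57 mm above the bench, 90 mm from the axis, one hole anticlockwise of the starting hole; the arm must end over it.
- work_ring_center (a point): centre (half-way up) of the loose dark steel ring lying flat on the faceplate round its 28 mm centre stub: 90 mm outside, 34 mm bore, 18 mm high, about 0.6 kg. It rides round with the table; do not lift it or push it off.
- spare_ring_center (a point): centre (half-way up, 9 mm above the bench) of a loose steel ring lying on the bench, same shape as the work ring (90 mm outside, 34 mm bore, 18 mm high). Bystander, leave alone.
- paste_tin: round flat tin with a dark lid, 76 mm across, 48 mm high; origin at the centre of its underside. Bystander.
- wrench: steel wrench lying on the bench, 180 mm long, handle to its -x; origin on the bench under its middle. Bystander.
- hammer: hammer lying on the bench, about 300 mm long, handle to its -x. Bystander.
- brush: hand brush lying on the bench, handle to its -x. Bystander.
- vee_block: steel V-block 70 x 50 x 42 mm high; origin at the centre of its underside. Bystander.
- oil_bottle: white plastic bottle with black cap, 56 mm across, 150 mm high; origin at the centre of its underside. Bystander.
Not all that is in view belongs to the job. What is shaped like the part that bears work_ring_center but green, red or yellow is not meant.

How it is judged:
By the outcome, as a careful person would: the job done as asked, in the order asked, and still so for the second after the job is handed in, with the robot touching nothing.
It also fails if it takes over 34 s, if anything falls off the work surface, if the arm or the gripper's body presses on something with over 40 N, if the wrist force passes 120 N, or if a joint passes its speed limit or range.

### The arm

A 6-joint arm with a two-finger parallel gripper is mounted at the origin on the work surface. World frame = base frame: x ahead of the robot, y to its left, z up, the work surface at z = 0. Lengths are in mm, angles in rad, forces in N, time in s.
With the tool pointing down it reaches from about 350 to 1000 mm from the base axis. Payload 7.1 kg.
Tool frame: the origin (TCP) lies midway between the tips of the shut fingers; the grasp point (between the pads) lies 19 mm behind it; z points along the fingers, y is the line along which they close (so a half turn about z gives the same grasp; the last joint's range is limited). The gripper opens to 85 mm and grips with 20 to 120 N. Pads are 22 mm wide; open, the fingers measure 114 mm over their backs; the gripper's body (76 mm by 85 mm) begins 54 mm behind the grasp point. The pads swing forward as they close: fully open they stand 13 mm farther back than shut.
Start: joints at [1.177, 0.423, 1.63, -0, 1.089, -0.019], TCP at [228.772, 581.608, 231.319] pointing down, gripper open.
Joint ranges: [-3, 3], [-0.9, 2.11], [0.09, 2.58], [-1.31, 4.45], [0.11, 2.69], [-2.54, 2.54]. Speed limits (rad/s): [2.39, 2.39, 3.01, 3.14, 3.14, 3.14].

### API

Orientations are given as a 3x3 rotation matrix whose columns are the frame's x, y, z axes.
In Python, from workcell import observe, snapshot, sign_off, cut_out, place_of gives the robot as it stands. The module is installed in compiled form; this text tells all that it offers.
- The arm moves only by the tool carry_out, never from a script. Its argument "plan" is one flat list of numbers, 5 for each row, row after row: the closure, from -1 (fully open) to 1 (shut), then the shift along the tool's x, y, z in m, then the turn about the tool's z in rad. A call has exactly 10 rows; each row shifts and turns the commanded pose from where the row before left it, along the tool's axes as they then stand; what a row does not reach is not made up. A row lasts 1/8 s, in which the tool goes at most 62.5 mm and 10.7 degrees, less where a joint would pass 70% of its speed; a pose out of reach is approached as far as the arm can. A call with a gripper value outside its range is refused whole. The fingers move at their own pace and stop on an object; "grip_force" is the grip in N (left out, the last holds). Time passes only in rows, so rows that do not move let the fingers close, or fill a call up. It gives the time, the measured TCP pose, the force, the opening and the grip force at its end, in the units of the state.
- observe(): the state, without advancing time (a new reading comes with each control period).
- snapshot(name): name is "side" or "top"; returns a dict with "color" (480x640x3 uint8, red, green, blue), "z_map" (480x640 float32, mm along the optical axis (not along the pixel's ray), 0 where there is no reading), "fx", "fy", "cx", "cy" (pixels), "camera_from_world" (4x4, takes a point from world to camera coordinates). Camera axes: x right, y up, looking along -z (the intrinsics and any distortion apply to the point x, -y, -z); pixel columns grow to the right and rows downward; lengths in mm; the calibration is good to about 2 mm. A picture is of the moment at which its call begins.
- sign_off(): hands the job in; it is judged then, once.
Trained networks look in the newest picture that a camera, given by its name, has taken for a name from the list of things; names that differ only in an ending like _2 or _b are one class to them, and where a whole thing is asked for, a point or a joint stands for the part that bears it (a point fixed in the world has none). Each returns a list of dicts, best first, with "score" (0 to 1); they miss things now and then, are a little off and sometimes report something else, mostly with a low value. They report only what shows in the picture. A call takes as long as a camera call. They do not tell look-alikes from the thing itself.
- cut_out(camera, name): "pixels" (480x640 bool, what is visible of it).
- place_of(camera, name): "point" ([x, y, z] in mm, in the coordinates of the camera as it stood for that picture, good to about 4 mm: a listed point, or the origin of a listed thing).
The state is a dict: "t": time; "qpos": joint angles; "joint_velocities": joint speeds; "tau": joint torques, N m; "position": TCP position; "tool_rot": TCP orientation; "contact_force": force on the tool from outside, world axes, zero at the start; "ft_torque": the same for the moment, N m; "width": opening from 0.0 (shut) to 1.0 (fully open); "grip_force": force on a finger pad.
Only numpy, scipy, OpenCV 4.12 (cv2) and the standard library are available. Lean on these libraries where they do the work, as an engineer would, in place of code of your own. Each camera call takes 0.05 s, during which the arm holds its last target. There are 200 camera calls.

## Working session

There is one attempt and no reset: what is moved stays moved. The work goes in short steps, Python scripts to look and compute and a tool call to move; the robot and the scene stay as the last step left them, time stands still between calls to the robot, and variables do not carry over. Pictures are saved under pics/ and viewed, at most 10 in all, crops included, and the job is handed in when it is done.

Besides the shell and the picture viewer there is one more tool, called after ">>>" as name(argument=value, ...) on one line, values as JSON. carry_out: Moves the arm, as the interface text tells. Its arguments: {"type":"object","properties":{"plan":{"type":"array"},"grip_force":{"type":"number"}},"required":["plan"]}

```bash
mkdir -p pics; cat > h.py <<'E'
import numpy as np, cv2
from workcell import *
def world(s,p):
    return (np.linalg.inv(s["camera_from_world"])@np.r_[p,1])[:3]
def pix(s,w):
    c=(s["camera_from_world"]@np.r_[w,1])[:3]
    return s["fx"]*c[0]/-c[2]+s["cx"], s["fy"]*-c[1]/-c[2]+s["cy"]
def unproj(s,u,v):
    z=s["z_map"][int(v),int(u)]
    return world(s,[(u-s["cx"])/s["fx"]*z,-(v-s["cy"])/s["fy"]*z,-z])
E
python3 - <<'E'
from h import *
ims=[]
for c in("top","side"):
    s=snapshot(c); cv2.imwrite(f"pics/{c}0.png",s["color"][:,:,::-1])
    for n in("knob_top","table_axis","next_hole","work_ring_center"):
        for d in place_of(c,n)[:3]:
            w=world(s,d["point"]); print(c,n,round(d["score"],2),w.round(1),np.round(pix(s,w)))
o=observe();print(o["t"],o["tool_rot"].round(3) if hasattr(o["tool_rot"],'round') else o["tool_rot"],o["position"],o["width"])
E
```

```text
top knob_top 0.53 [448.5 -86.6 116. ] [349. 276.]
top table_axis 0.6 [564.1 -99.1  74.9] [350. 242.]
top next_hole 0.66 [ 498.  -154.2   54.5] [368. 262.]
top work_ring_center 0.92 [355.  -10.6  11.3] [326. 310.]
top work_ring_center 0.88 [452.9  99.7  12.4] [291. 281.]
top work_ring_center 0.87 [ 341.1 -161.9   10. ] [372. 312.]
side knob_top 0.66 [443.7 -83.7 108.8] [265. 252.]
side knob_top 0.36 [ 636.1 -441.7    1.1] [365. 393.]
side table_axis 0.92 [566.8 -99.1  79. ] [316. 264.]
side next_hole 0.63 [ 497.  -155.7   56.9] [289. 286.]
side next_hole 0.3 [619.3  91.5   8.8] [328. 243.]
side work_ring_center 0.94 [752.5 -97.7  11.9] [387. 281.]
side work_ring_center 0.84 [565.4 -98.3  87.9] [315. 260.]
side work_ring_center 0.82 [ 338.4 -160.7   10.4] [223. 306.]
0.5 [[-0.931  0.366  0.   ]
 [ 0.366  0.931 -0.   ]
 [-0.    -0.    -1.   ]] [228.7644275  581.59522892 231.28940868] 0.9977500145653567
```

View pics/top0.png

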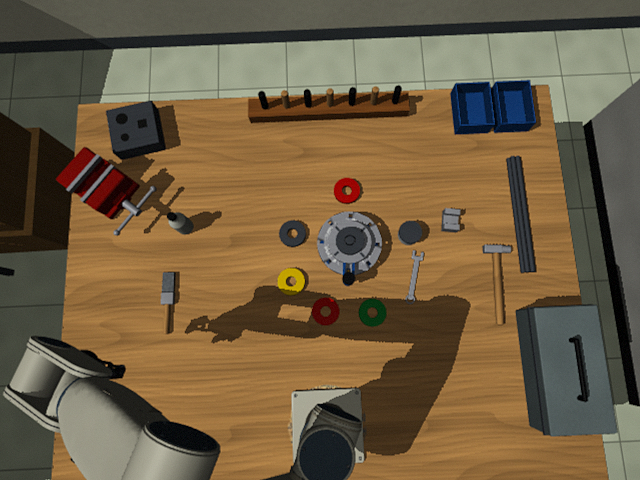

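View pics/side0.png

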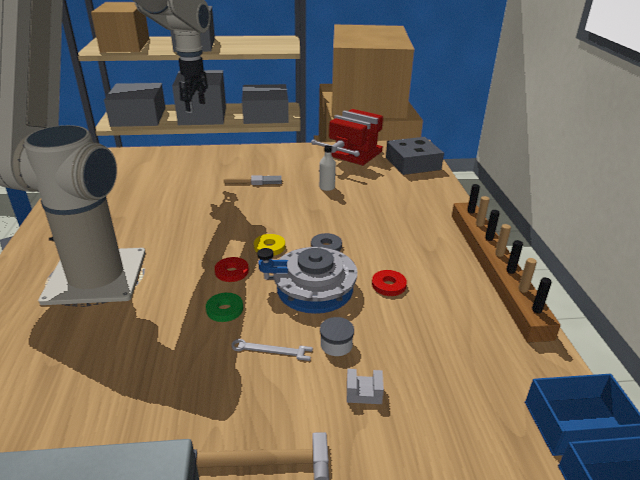

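```bash
python3 - <<'E'
from h import *
s=snapshot("top")
a=cv2.resize(s["color"][190:340,260:460],(800,600),interpolation=cv2.INTER_CUBIC)
cv2.imwrite("pics/crop.png",a[:,:,::-1])
c=s["color"]; 
# black knob blob: surface points with z 100..120
V,U=np.mgrid[200:320,280:440]
P=np.array([unproj(s,u,v) for u,v in zip(U.ravel(),V.ravel())]);col=c[200:320,280:440].reshape(-1,3)
m=(np.abs(P[:,2]-112)<7)&(col.max(1)<70)
print("knob top",m.sum(),np.median(P[m],0),P[m].min(0),P[m].max(0))
t=snapshot("side")
V,U=np.mgrid[200:320,220:360]
P=np.array([unproj(t,u,v) for u,v in zip(U.ravel(),V.ravel())]);col=t["color"][200:320,220:360].reshape(-1,3)
m=(np.abs(P[:,2]-112)<5)&(col.max(1)<70)
print("knob side",m.sum(),np.median(P[m],0),P[m].min(0),P[m].max(0))
E
```

```text
knob top 149 [445.74360776 -87.53539276 111.51358093] [ 423.8973573  -109.16534186  105.08541443] [575.93746793 -68.39503939 118.1804348 ]
knob side 129 [442.80203342 -90.87722223 112.2097895 ] [ 423.50187266 -107.22945085  107.08460764] [460.14989319 -67.75441475 115.07780761]
```

Top view: the table is at (350,240), with its black knob at (348,278) on the near side, toward the robot. The side view shows the knob at (265,253) and the table at (316,265).

Things that could be taken for the knob are the tin lid (411,232), the bottle cap (173,217) and the black pegs (264,100 and others). For the work ring there are the spare grey ring (293,233) and the red, yellow and green rings. I choose the knob at (348,278) on the blue arm and will check it in the crop.

View pics/crop.png

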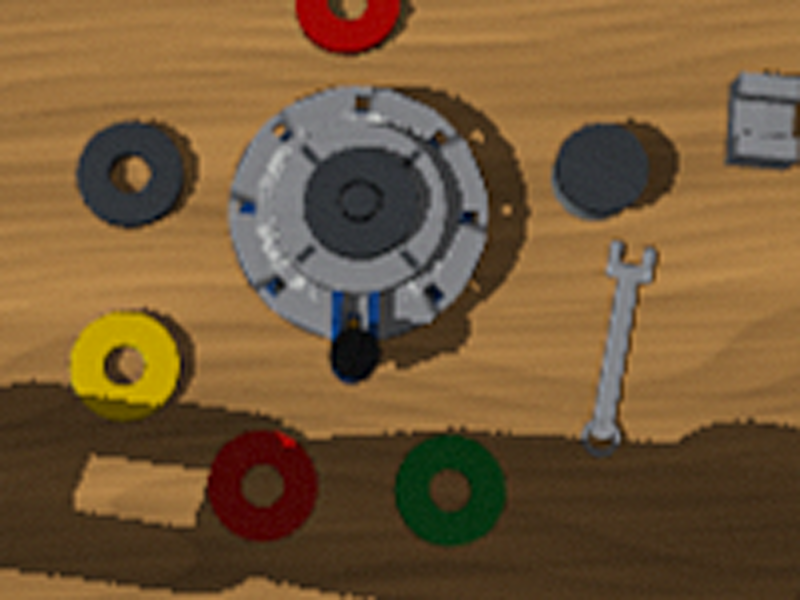

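```bash
python3 - <<'E'
from h import *
for c in("top","side"):
    s=snapshot(c)
    for n in("knob_top","table_axis","next_hole"):
        for d in place_of(c,n)[:1]:
            print(c,n,round(d["score"],2),world(s,d["point"]).round(1))
    # faceplate work ring top surface at z ~96
    V,U=np.mgrid[200:310,270:400]
    P=np.array([unproj(s,u,v) for u,v in zip(U.ravel(),V.ravel())])
    m=(np.abs(P[:,2]-96)<4)&(P[:,0]>500)
    r,R=cv2.minEnclosingCircle(P[m][:,:2].astype(np.float32)); print("ring",m.sum(),r,R,P[m].mean(0))
    m=(np.abs(P[:,2]-112)<5)&(P[:,0]<480)
    r,R=cv2.minEnclosingCircle(P[m][:,:2].astype(np.float32)); print("knob",m.sum(),r,R,P[m].mean(0))
E
```

```text
top knob_top 0.53 [450.4 -86.4 113.6]
top table_axis 0.74 [565.8 -97.3  76.4]
top next_hole 0.78 [ 493.9 -151.5   53.2]
ring 437 (564.360595703125, -96.69140625) 45.20327377319336 [563.47212186 -95.39585084  96.11067855]
knob 117 (441.91546630859375, -86.07166290283203) 19.830095291137695 [441.67804124 -86.10875681 111.74494794]
side knob_top 0.78 [442.1 -87.6 108.5]
side table_axis 0.73 [566.9 -98.9  76.8]
side next_hole 0.94 [ 497.2 -157.6   57.8]
ring 555 (562.6049194335938, -99.1585922241211) 49.047183990478516 [ 563.33492831 -102.19491653   95.78376208]
knob 20 (455.1578369140625, -87.2963638305664) 14.023526191711426 [457.20236281 -90.18893296 110.99467007]
```

The crop confirms it: the black knob at crop (355,353) sits on the blue two-bar arm, with the dark work ring on the faceplate. Estimates are axis (565,-98) and knob (443,-87). I'm moving above the knob with the fingers shut.

>>> carry_out(plan=[1,-0.0342,-0.0419,0,0,1,-0.0342,-0.0419,0,0,1,-0.0342,-0.0419,0,0,1,-0.0342,-0.0419,0,0,1,-0.0342,-0.0419,0,0,1,-0.0342,-0.0419,0,0,1,-0.0342,-0.0419,0,0,1,-0.0342,-0.0419,0,0,1,-0.0342,-0.0419,0,0,1,-0.0342,-0.0419,0,0], grip_force=20)

```text
t: 2.25
position: [394.2, 64.8, 231.7]
tool_rot: [[-0.931, 0.366, 0.001], [0.366, 0.931, 0.0], [-0.001, 0.001, -1.0]]
contact_force: [0.5, 1.2, 1.2]
width: 0.003
grip_force: 0.0
```

>>> carry_out(plan=[1,-0.0342,-0.0419,0,0,1,-0.0342,-0.0419,0,0,1,-0.0342,-0.0419,0,0,1,0,0,0,0.184,1,0,0,0,0.184,1,0,0,0,0.184,1,0,0,0,0.184,1,0,0,0,0.184,1,0,0,0,0.184,1,0,0,0,0.184])

```text
t: 3.5
position: [443.2, -88.1, 231.5]
tool_rot: [[0.098, 0.995, 0.0], [0.995, -0.098, -0.0], [-0.0, 0.0, -1.0]]
contact_force: [0.3, 0.4, 0.5]
width: 0.001
grip_force: 0.0
```

```bash
python3 - <<'E'
from h import *
o=observe();R=np.array(o["tool_rot"]);p=np.array(o["position"])
print(o["t"],p,R.round(3),o["width"],o["contact_force"],o["qpos"])
print("to knob, tool axes m",(R.T@(np.array([443,-87,118])-p)/1000).round(4), "turn left", np.arctan2(R[1,0],R[0,0])-np.deg2rad(84.8))
s=snapshot("side");cv2.imwrite("pics/s1.png",cv2.resize(s["color"][180:330,180:380],(800,600))[:,:,::-1])
E
```

```text
3.5 [443.15840176 -88.06022861 231.45165513] [[ 0.098  0.995  0.   ]
 [ 0.995 -0.098 -0.   ]
 [-0.     0.    -1.   ]] 0.0008278079706201763 [0.30355974 0.38230523 0.50709499] [-2.22484909e-01  1.65652340e-01  1.99838038e+00 -2.03446689e-05
  9.77255000e-01 -1.24411147e-01]
to knob, tool axes m [ 0.001  -0.0003  0.1135] turn left -0.007305272367213789
```

>>> carry_out(plan=[1,0.001,0,0.02,-0.007,1,0,0,0.025,0,1,0,0,0.025,0,1,0,0,0.02,0,1,0,0,0.012,0,1,0,0,0.008,0,1,0,0,0.004,0,1,0,0,0.002,0,1,0,0,0,0,1,0,0,0,0])

```text
t: 4.8
position: [443.4, -87.1, 115.6]
tool_rot: [[0.085, 0.996, 0.001], [0.996, -0.085, -0.0], [-0.0, 0.001, -1.0]]
contact_force: [0.8, -0.5, 1.0]
width: 0.001
grip_force: 0.0
```

```bash
python3 - <<'E'
from h import *
for c in ("side","top"):
    s=snapshot(c)
    if c=="side": cv2.imwrite("pics/s2.png",cv2.resize(s["color"][190:310,200:360],(800,600))[:,:,::-1])
    for d in place_of(c,"knob_top")[:1]: print(c,d["score"],world(s,d["point"]))
o=observe();print(o["t"],o["position"],o["contact_force"])
E
```

```text
side 0.53 [443.52775056 -84.79999864 109.99738529]
5.0 [443.29279402 -87.05279281 115.49955821] [0.0761854  0.00684313 0.68334389]
```

View pics/s2.png

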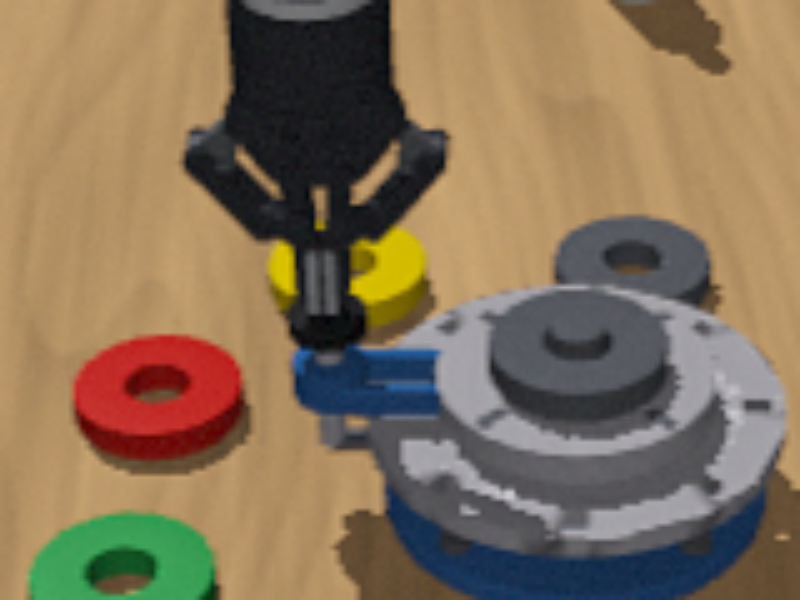

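The shut fingertips at (322,250) in the crop stand centred over the black knob at (327,315). Now I press to about 12.5 mm of travel.

>>> carry_out(plan=[1,0,0,0.002,0,1,0,0,0.002,0,1,0,0,0.002,0,1,0,0,0.002,0,1,0,0,0.002,0,1,0,0,0.002,0,1,0,0,0.002,0,1,0,0,0.002,0,1,0,0,0,0,1,0,0,0,0])

```text
t: 6.25
position: [443.3, -87.0, 99.7]
tool_rot: [[0.085, 0.996, 0.0], [0.996, -0.085, -0.0], [-0.0, 0.0, -1.0]]
contact_force: [-2.5, 0.3, 9.5]
width: -0.006
grip_force: 4.7
```

>>> carry_out(plan=[1,0,0,0.0005,0,1,0,0,0.0005,0,1,0,0,0.0005,0,1,0,0,0,0,1,0,0,0,0,1,0,0,0,0,1,0,0,0,0,1,0,0,0,0,1,0,0,0,0,1,0,0,0,0])

```text
t: 7.5
position: [443.2, -87.0, 98.2]
tool_rot: [[0.085, 0.996, 0.0], [0.996, -0.085, -0.0], [-0.0, 0.0, -1.0]]
contact_force: [-2.2, 0.3, 10.2]
width: 0.0
grip_force: 5.0
```

```bash
python3 - <<'E'
from h import *
s=snapshot("side");cv2.imwrite("pics/s3.png",cv2.resize(s["color"][190:310,200:360],(800,600))[:,:,::-1])
o=observe();print(o["t"],o["position"],o["contact_force"])
E
```

```text
7.55 [443.25369924 -87.06243739  98.24579495] [-3.74576361 -0.18247623 10.05136037]
```

View pics/s3.png

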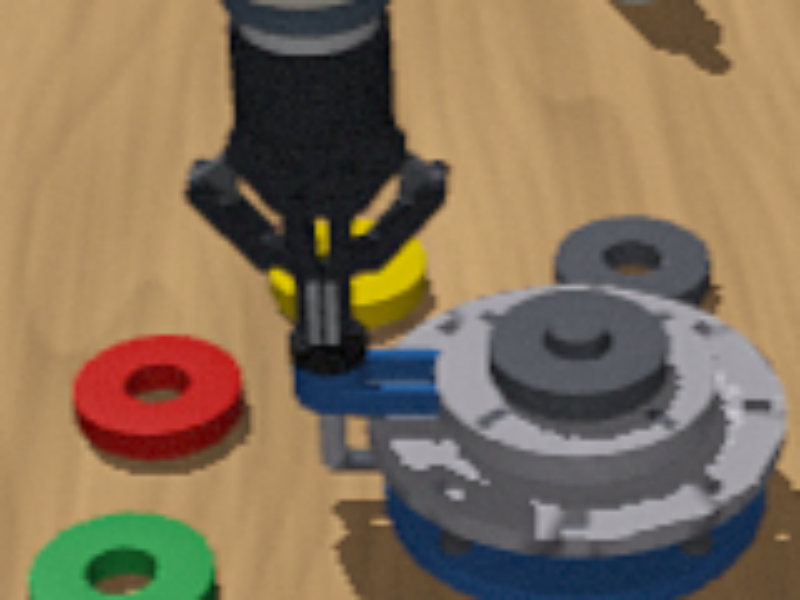

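The knob is pressed almost down to the arm (crop 327,350), so the pin is clear. Turning starts in 1.5° steps, with the tool turning along.

>>> carry_out(plan=[1,-0.0032,3e-05,0,-0.0262,1,-0.0032,3e-05,0,-0.0262,1,-0.0032,3e-05,0,-0.0262,1,-0.0032,3e-05,0,-0.0262,1,-0.0032,3e-05,0,-0.0262,1,-0.0032,3e-05,0,-0.0262,1,-0.0032,3e-05,0,-0.0262,1,-0.0032,3e-05,0,-0.0262,1,-0.0032,3e-05,0,-0.0262,1,-0.0032,3e-05,0,-0.0262])

```text
t: 8.8
position: [445.0, -119.1, 98.4]
tool_rot: [[-0.177, 0.984, 0.001], [0.984, 0.177, -0.0], [-0.0, 0.001, -1.0]]
contact_force: [-1.9, 0.7, 10.1]
width: -0.0
grip_force: 5.0
```

```bash
cat > st.py <<'E'
from h import *
import sys
s=snapshot("side");cv2.imwrite(f"pics/{sys.argv[1]}.png",cv2.resize(s["color"][190:310,200:360],(800,600))[:,:,::-1])
for d in place_of("side","knob_top")[:1]: print("knob",d["score"],world(s,d["point"]).round(1))
o=observe();p=np.array(o["position"]);v=p[:2]-[565,-98];R=np.array(o["tool_rot"])
print(o["t"],p.round(2),np.round(o["contact_force"],2),"r",np.hypot(*v),"ang",np.degrees(np.arctan2(v[1],v[0]))%360,"xhead",np.degrees(np.arctan2(R[1,0],R[0,0])))
E
python3 st.py s4
```

```text
knob 0.74 [ 444.2 -116.8   95.4]
8.9 [ 445.1  -119.41   98.4 ] [-1.7  -1.35  9.5 ] r 121.79777149130601 ang 190.12655068925332 xhead 100.17174051999626
```

View pics/s4.png

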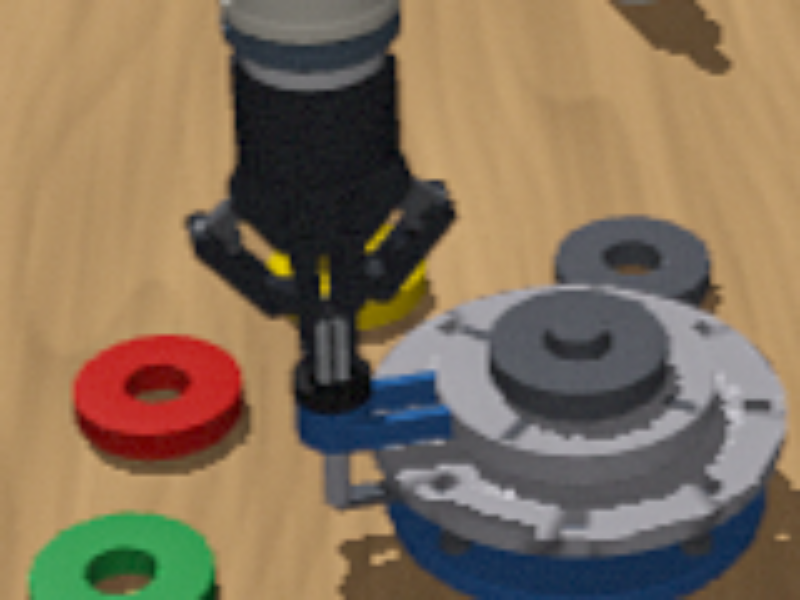

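The arm and knob have turned with the fingers about 15° (knob at crop 332,385), with no slip. I'll continue.

>>> carry_out(plan=[1,-0.0032,3e-05,0,-0.0262,1,-0.0032,3e-05,0,-0.0262,1,-0.0032,3e-05,0,-0.0262,1,-0.0032,3e-05,0,-0.0262,1,-0.0032,3e-05,0,-0.0262,1,-0.0032,3e-05,0,-0.0262,1,-0.0032,3e-05,0,-0.0262,1,-0.0032,3e-05,0,-0.0262,1,-0.0032,3e-05,0,-0.0262,1,-0.0032,3e-05,0,-0.0262])

```text
t: 10.15
position: [455.1, -149.7, 98.6]
tool_rot: [[-0.426, 0.905, 0.002], [0.905, 0.426, -0.001], [-0.001, 0.002, -1.0]]
contact_force: [0.1, -0.1, 10.5]
width: 0.003
grip_force: 4.9
```

>>> carry_out(plan=[1,-0.0032,3e-05,0,-0.0262,1,-0.0032,3e-05,0,-0.0262,1,-0.0032,3e-05,0,-0.0262,1,-0.0032,3e-05,0,-0.0262,1,-0.0032,3e-05,0,-0.0262,1,-0.0032,3e-05,0,-0.0262,1,-0.0032,3e-05,0,-0.0262,1,-0.0032,3e-05,0,-0.0262,1,-0.0032,3e-05,0,-0.0262,1,-0.0032,3e-05,0,-0.0262])

```text
t: 11.4
position: [472.7, -176.6, 98.7]
tool_rot: [[-0.645, 0.764, 0.003], [0.764, 0.645, -0.001], [-0.002, 0.002, -1.0]]
contact_force: [1.2, 2.8, 9.6]
width: -0.003
grip_force: 4.9
```

```bash
python3 st.py s5
```

```text
knob 0.66 [ 470.8 -176.9   94.7]
11.5 [ 473.02 -176.95   98.84] [1.33 0.7  9.55] r 121.21738768737153 ang 220.64280794826468 xhead 130.19136844615582
```

View pics/s5.png

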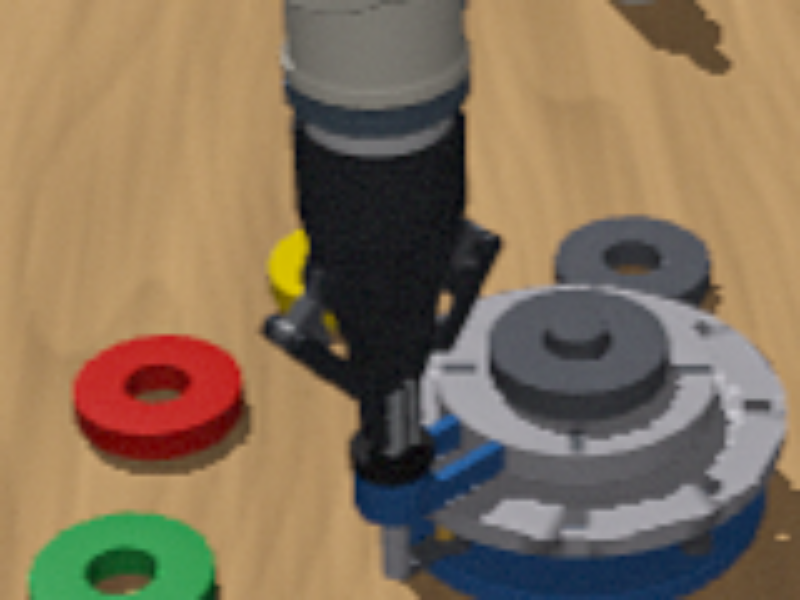

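The arm has come round to about 45.5° (knob at crop 392,455), with the fingers still on it. I'll go back 0.8 mm and ease up to test whether the pin enters.

>>> carry_out(plan=[1,0.0008,0,0,0,1,0,0,0,0,1,0,0,-0.002,0,1,0,0,-0.002,0,1,0,0,-0.002,0,1,0,0,-0.0015,0,1,0,0,-0.0015,0,1,0,0,0,0,1,0,0,0,0,1,0,0,0,0])

```text
t: 12.75
position: [472.4, -176.2, 107.6]
tool_rot: [[-0.645, 0.764, 0.003], [0.764, 0.645, -0.001], [-0.003, 0.002, -1.0]]
contact_force: [1.6, -0.4, 6.6]
width: 0.001
grip_force: 3.1
```

The knob still pushes back with 6.6 N at z = 107.6 mm, so the pin is in the hole. Now I let go fully.

>>> carry_out(plan=[1,0,0,-0.002,0,1,0,0,-0.002,0,1,0,0,-0.002,0,1,0,0,-0.004,0,1,0,0,-0.01,0,1,0,0,-0.02,0,1,0,0,-0.02,0,1,0,0,-0.02,0,1,0,0,-0.02,0,1,0,0,-0.01,0])

```text
t: 14.0
position: [471.0, -175.8, 218.2]
tool_rot: [[-0.645, 0.764, 0.001], [0.764, 0.645, -0.001], [-0.001, 0.001, -1.0]]
contact_force: [0.0, -0.7, -1.1]
width: 0.0
grip_force: 0.0
```

>>> carry_out(plan=[1,0,-0.03,0,0,1,0,-0.03,0,0,1,0.03,0,0,0,1,0.05,0,0,0,1,0.05,0,0,0,1,0.05,0,0,0,1,0.03,0,0,0,1,0,0,0,0,1,0,0,0,0,1,0,0,0,0])

```text
t: 15.25
position: [290.2, -54.5, 217.0]
tool_rot: [[-0.644, 0.765, 0.0], [0.765, 0.644, -0.0], [-0.0, 0.0, -1.0]]
contact_force: [0.8, -0.5, 0.7]
width: 0.0
grip_force: 0.0
```

```bash
python3 st.py s6; python3 - <<'E'
from h import *
for c in("side","top"):
    t=snapshot(c)
    V,U=np.mgrid[200:340,220:400]
    P=np.array([unproj(t,u,v) for u,v in zip(U.ravel(),V.ravel())]);col=t["color"][200:340,220:400].reshape(-1,3)
    m=(np.abs(P[:,2]-108)<12)&(col.max(1)<70)&(np.hypot(P[:,0]-471,P[:,1]+176)<25)
    print(c,m.sum(),np.median(P[m],0),np.percentile(P[m][:,2],90))
    for n in("next_hole","work_ring_center"):
      for d in place_of(c,n)[:3]: print(n,round(d["score"],2),world(t,d["point"]).round(1))
E
```

```text
knob 0.73 [ 472.1 -175.   109.9]
15.35 [289.9  -54.38 216.8 ] [ 0.94 -0.99  0.28] r 278.53707961876427 ang 170.99070971318943 xhead 130.11296354563967
side 180 [ 470.6627375  -182.62811056  111.59633184] 113.44978446823717
next_hole 0.76 [ 498.8 -156.    60.8]
next_hole 0.51 [ 414.9 -578.3    3.5]
work_ring_center 0.87 [450.9  97.4   6.3]
work_ring_center 0.82 [353.7 -11.3   8.6]
work_ring_center 0.8 [ 756.2 -101.3   11.6]
top 127 [ 470.05744112 -173.74159228  112.03840171] 115.88595849629647
next_hole 0.81 [ 493.  -151.9   57.6]
work_ring_center 0.84 [ 753.1 -101.3   10.3]
work_ring_center 0.73 [353.7 -14.6   7.8]
work_ring_center 0.66 [453.3  99.6  11.8]
```

View pics/s6.png

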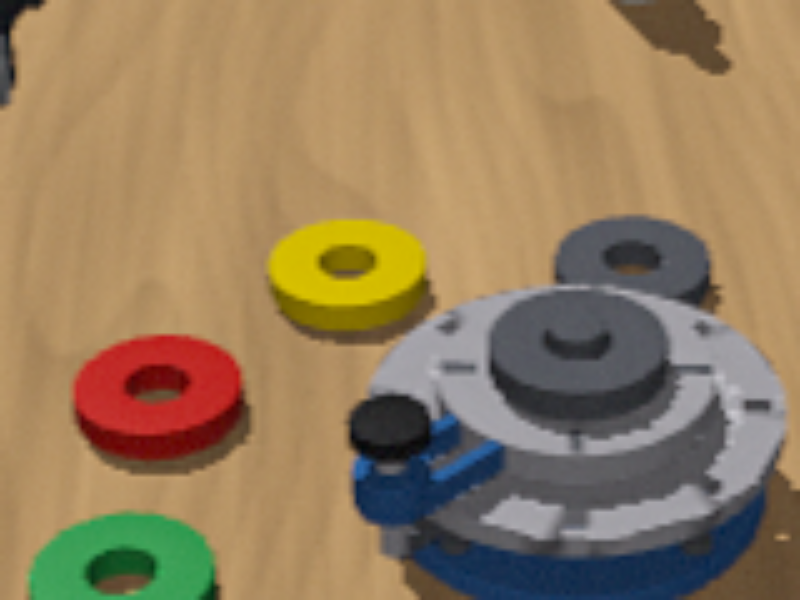

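The knob is fully out again (crop 390,425, top at 112 mm) over the next hole. The work ring is still seated and the robot is clear, so I'm handing in.

```bash
python3 -c "from workcell import *; print(sign_off())"
```

```text
the job is handed in; nothing more can be done
None
```

The table is turned one hole (45°) anticlockwise and locked there, with the plunger fully out (knob top back at 112 mm), the work ring still seated and the arm clear; the job is handed in, but no verdict came back.

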